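Put the crayon case away behind the organiser's detent cover

TASK

The orange crayon case belongs in the covered compartment of the sky-blue organiser. Take the white cover by its red tab and slide it open: on the way it stops against a bump hidden in its rail, where it must be raised to pass and let down again beyond, and it should end fully open and fully down. Then lower the crayon case into the compartment without dropping it, lying flat on the floor of the compartment, let go, and leave the jar, the elephant and the spoon rest where they stand.

Things in the scene. Friction and masses are not known exactly. Their poses are not given: they have to be found in the camera images.
- organiser: Sky-blue organiser, screw-clamped to a raised wooden board 215 x 270 mm (x -105..110, top 40 mm above desk); fixed. Origin: middle of the footprint, on the desk; x away from the robot, y to the left. Low front part x -98..40, y -116..116, top 90 mm above desk (front guide rail 96): at -y the open-topped compartment that the cover shuts, at +y a closed half, along x 2..40 the closed rail.
- wall_top (a point): Middle of the front top edge of the organiser's tall back part, an upright 231 mm wide in y and 60 mm deep, 240 mm above desk, with pencils standing in it up to 271 mm above desk. Its front face is 13 mm behind the cover's tab, so the body of a vertical gripper hits it: to take the tab, lean the tool back towards the robot by 25 to 40 degrees, fingers pointing down and away from the robot.
- tab (a point): Centre of the red grip tab on the white cover: 18 mm in organiser x, 16 mm in y, 34 mm tall; 112 mm above desk when the cover is down. Close the fingers on it along the organiser's y. It stands on the cover plate, 128 (x) x 113 (y) x 5 mm, top 95 mm above desk when down, reaching from 111 mm nearer the robot than the tab's centre to 17 mm beyond, and 56 mm to either side. Moves with the cover.
- cover_slide (a joint): Travel of the cover along the organiser's +y, m: 0 shut, 0.106 fully open at a hard stop. It starts between 0 and 0.012. Friction 1 to 2 N. Inside the closed rail a bump 6 mm tall, which cannot be seen or measured, stops the cover dead somewhere between 0.018 and 0.060 (call the value there S) unless it is raised by more than 6 mm.
- cover_lift (a joint): Rise of the cover straight up off its rail, m: 0 down, 0.014 at most; about 3 N pulls it down. A hidden ceiling in the rail allows only 2.5 mm of rise, except in a gap round the bump, cover_slide S-0.005 to S+0.025. So: raise it within 5 mm of the stop; raised, it runs against the end of the gap at S+0.025; it can go down again from S+0.020 on, then slides on to fully open while down.
- bay_floor (a point): Centre of the compartment's floor, 44 mm above desk; axes as the organiser's. Inside 89 mm (x) by 103 mm (y), walls 4 mm, rim 46 mm above this floor; under the cover when shut, clear of it when fully open. The tall back part begins 86 mm beyond this point, so a vertical tool has room here.
- case_mid (a point): Centre of the loose orange silicone crayon case, a rounded block 62 mm long (its x axis), 36 mm wide (y), 30 mm tall (z, half of it above and below this point), about 60 to 130 g, lying flat on the desk to the left or the right of the organiser.
- crayon_case: The same crayon case; origin at the centre of its underside, axes as above.
- elephant: Bystander: wooden elephant figurine, 97 mm long, 36 mm wide, 70 mm tall, on the desk at the other side of the organiser from the crayon case. Origin at its underside.
- votive_jar: Bystander: open glass votive jar, 68 mm across, 75 mm tall, on the desk to the far left. Origin at its underside.
- spoon_rest: Bystander: stainless steel spoon rest, a shallow dish 88 mm across and 12 mm high with a flat handle reaching to 122 mm along its +y, on the desk to the far right of the organiser, handle pointing away from it. Origin under the dish.
Mind the look-alikes: they are no part of the job. There is more than one size of the crayon_case; the job needs the middle-sized.

How it is judged:
By the outcome, as a careful person would: the job done as asked, in the order asked, and still so for the second after the job is handed in, with the robot touching nothing.
It also fails if it takes over 54 s, if anything falls off the work surface, if the arm or the gripper's body presses on something with over 40 N, if the wrist force passes 120 N, or if a joint passes its speed limit or range.

ROBOT

A 7-joint arm with a two-finger parallel gripper is mounted at the origin on the work surface. World frame = base frame: x ahead of the robot, y to its left, z up, the work surface at z = 0. Lengths are in m, angles in rad, forces in N, time in s.
With the tool pointing down it reaches from about 0.35 to 0.9 m from the base axis. Payload 8.1 kg.
Tool frame: the origin (TCP) lies midway between the tips of the shut fingers; the grasp point (between the pads) lies 19 mm behind it; z points along the fingers, y is the line along which they close (so a half turn about z gives the same grasp; the last joint's range is limited). The gripper opens to 92 mm and grips with 3 to 60 N. Pads are 19 mm wide; open, the fingers measure 130 mm over their backs; the gripper's body (75 mm by 190 mm) begins 47 mm behind the grasp point.
Start: joints at [-1.404, 0.434, 0.025, 1.573, -0.012, 1.134, -0.075], TCP at [0.167, 0.602, 0.227] pointing down, gripper open.
Joint ranges: [-2.62, 2.62], [-0.44, 2.09], [-1.27, 1.32], [0.08, 2.57], [-1.32, 4.46], [0.12, 2], [-2.74, 2.74]. Speed limits (rad/s): [2.22, 2.22, 3.01, 3.01, 3.14, 3.14, 3.14].

INTERFACE

Orientations are given as a unit quaternion [w, x, y, z].
In Python, from cell import bot gives the robot as it stands.
- The arm moves only by the shell command python3 -m creep 'ROWS' [FORCE]. ROWS is text: rows parted by semicolons, each of 7 numbers parted by spaces: the finger opening in m, from 0 to 0.0918, then the shift along the world's x, y, z in m, then the turn, a rotation vector about the world's x, y, z in degrees. A call has 1 to 10 rows; each row is the pose to reach, as a shift and turn from the pose commanded when the call began; what a row does not reach only later rows make up. A row lasts 1/12 s, in which the tool goes at most 41.7 mm and 7.16 degrees, less where a joint would pass 70% of its speed; a pose out of reach is approached as far as the arm can. A call with a gripper value outside its range is refused whole. The fingers move at their own pace and stop on an object; FORCE is the grip in N (left out, the last holds). Time passes only in rows, so rows that repeat a pose let the fingers close. It gives the time, the measured TCP pose, the force, the opening and the grip force at its end, in the units of the state.
- bot.state(): the state, without advancing time (a new reading comes with each control period).
- bot.get_image(name): name is "side" or "top" or "wrist"; returns a dict with "img" (400x640x3 uint8, red, green, blue), "K" (3x3 intrinsics, pixels), "world_from_camera" (4x4, takes a point from camera to world coordinates); the wrist camera has in their place "tool_from_camera" (4x4, takes a point from camera to tool coordinates, whose origin is the TCP and whose axes are the flange's). Camera axes: x right, y up, looking along -z (the intrinsics and any distortion apply to the point x, -y, -z); pixel columns grow to the right and rows downward; lengths in m; the calibration is good to about 2 mm. A picture is of the moment at which its call begins: read the wrist's pose just before it. There is no depth.
- bot.hand_in(): hands the job in; it is judged then, once.
The state is a dict: "time_s": time; "joints": joint angles; "joint_vel": joint speeds; "joint_efforts": joint torques, N m; "tool_pos": TCP position; "orientation": TCP orientation; "ft_force": force on the tool from outside, world axes, zero at the start; "ft_torque": the same for the moment, N m; "grip_width": finger opening in m; "finger_force": force on a finger pad.
Only numpy, scipy, OpenCV 4.12 (cv2) and the standard library are available. Lean on these libraries where they do the work, as an engineer would, in place of code of your own. Each camera call takes 0.05 s, during which the arm holds its last target. There are 200 camera calls.

## Working session

There is one attempt and no reset: what is moved stays moved. The work goes in short steps, Python scripts to look and compute and a shell command to move; the robot and the scene stay as the last step left them, time stands still between calls to the robot, and variables do not carry over. Pictures are saved under pics/ and viewed, at most 10 in all, crops included, and the job is handed in when it is done.

```bash
ls; mkdir -p pics; python3 - <<'E'
from cell import bot
import cv2
s=bot.state(); print({k:(v if not hasattr(v,'__len__') else [round(float(a),4) for a in v]) for k,v in s.items()})
for n in ("side","top"):
    d=bot.get_image(n); cv2.imwrite(f"pics/{n}0.png",d["img"][:,:,::-1]); print(n,d["K"],d["world_from_camera"],[k for k in d])
E
```

```text
pics
{'time_s': 0.0, 'joints': [-1.4036, 0.4352, 0.025, 1.5741, -0.0116, 1.134, -0.0751], 'joint_vel': [0.0008, -0.0002, -0.0001, 0.0004, 0.0005, -0.0004, 0.0005], 'joint_efforts': [-0.0006, -66.7852, 0.9844, -31.4458, -0.0606, 0.0426, 0.0002], 'tool_pos': [0.1665, 0.6018, 0.2259], 'orientation': [-0.0, 0.1345, 0.9909, -0.0008], 'ft_force': [0.5007, -0.673, -1.1708], 'ft_torque': [0.0435, 0.0536, -0.0479], 'finger_force': 0.0, 'grip_width': 0.09203191887401958}
side [[366.43271693   0.         317.46430182]
 [  0.         366.43271693 200.53398067]
 [  0.           0.           1.        ]] [[-0.943122    0.2395997  -0.2304623   0.29247402]
 [-0.33209706 -0.64721687  0.68616461  0.64297974]
 [ 0.01524574  0.72367279  0.68997482  0.78537585]
 [ 0.          0.          0.          1.        ]] ['img', 'K', 'world_from_camera']
top [[486.55483952   0.         322.60818016]
 [  0.         486.55483952 194.13957971]
 [  0.           0.           1.        ]] [[ 0.00415403  0.98964204 -0.14349694  0.34924975]
 [-0.99990987  0.00594276  0.01203894  0.03193435]
 [ 0.01276701  0.14343399  0.98957753  1.34793991]
 [ 0.          0.          0.          1.        ]] ['img', 'K', 'world_from_camera']
```

View pics/top0.png

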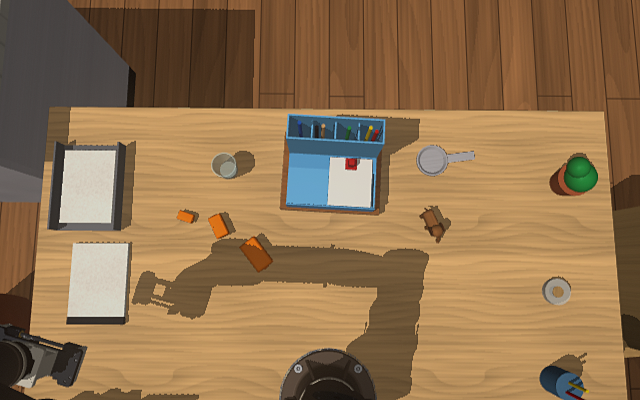

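View pics/side0.png

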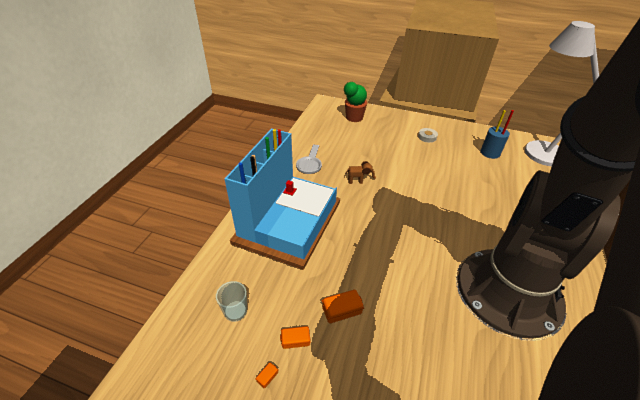

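The top view shows the tab at about (351,163), the white cover at (350,182), and the orange cases at (187,216) small, (219,225) middle and (256,254) large. The elephant is at (432,224). In the side view the tab is at (289,187) and the middle case at (295,337).

```bash
cat > h.py <<'E'
import numpy as np, cv2
from scipy.spatial.transform import Rotation as R
def ray(d,T,uv):
    K=d["K"]; u,v=uv
    c=np.array([(u-K[0,2])/K[0,0],-(v-K[1,2])/K[1,1],-1.])
    return T[:3,3],T[:3,:3]@c
def onz(d,T,uv,z):
    o,r=ray(d,T,uv); return o+r*(z-o[2])/r[2]
def tri(a,b):
    A=np.zeros((3,3));B=np.zeros(3)
    for o,r in(a,b):
        r=r/np.linalg.norm(r);P=np.eye(3)-np.outer(r,r);A+=P;B+=P@o
    return np.linalg.solve(A,B)
def wristT(s,d):
    q=np.array(s["orientation"]);T=np.eye(4);T[:3,:3]=R.from_quat(q[[1,2,3,0]]).as_matrix();T[:3,3]=s["tool_pos"]
    return T@d["tool_from_camera"]
def blobs(img,kind,amin=20):
    h=cv2.cvtColor(img,cv2.COLOR_RGB2HSV).astype(int);H,S,V=h[...,0],h[...,1],h[...,2]
    m={'red':((H<4)|(H>174))&(S>170)&(V>80),'orange':(H>=5)&(H<=14)&(S>215)&(V>100),'white':(S<40)&(V>190),'blue':(H>92)&(H<112)&(S>90)&(V>90)}[kind]
    m=cv2.morphologyEx(m.astype(np.uint8),cv2.MORPH_OPEN,np.ones((2,2)))
    n,l,st,c=cv2.connectedComponentsWithStats(m)
    return [(c[i],st[i],(l==i)) for i in range(1,n) if st[i][4]>amin]
E
python3 - <<'E'
from h import *
from cell import bot
np.set_printoptions(precision=4,suppress=True)
D={n:bot.get_image(n) for n in("top","side")}
for n,d in D.items():
    for k in("red","orange","white"):
        for c,st,m in blobs(d["img"],k):
            if n=="top" and not(150<c[0]<400 and 140<c[1]<290):continue
            if n=="side" and not(200<c[0]<370 and 150<c[1]<390):continue
            p=np.argwhere(m)[:,::-1].astype(np.float32); z={'red':.12,'orange':.03,'white':.095}[k]
            W=np.array([onz(d,d["world_from_camera"],q,z)[:2] for q in p]).astype(np.float32)
            r=cv2.minAreaRect(W*1000)
            print(n,k,c,st,"rect mm",np.round(r[0],1),np.round(r[1],1),round(r[2],1))
    
E
```

```text
top red [352.0722 164.3608] [347 160  11  10  97] rect mm [604.9 -58.4] [23.6 26. ] 0.4
top orange [186.375  217.1917] [179 212  16  11 120] rect mm [475.2 384.5] [41.  22.1] 72.0
top orange [219.1087 226.7609] [210 215  19  24 276] rect mm [450.3 295.8] [61.3 33.6] 26.5
top orange [254.8333 243.7083] [247 238  16  13  96] rect mm [405.4 195.4] [44.7 23.2] 69.4
top orange [246.2619 252.7381] [242 246  11  14  42] rect mm [380.9 219. ] [38.9 12.1] 36.2
top orange [265.5122 266.3415] [258 261  15  11  41] rect mm [343.7 168.2] [ 8.3 45.5] 36.4
top white [350.3786 184.6472] [ 329  159   44   49 1862] rect mm [561.  -56.2] [111.3 125.9] 87.1
side red [290.3273 188.8364] [285 182  12  14 110] rect mm [597.9 -39.2] [28.9 52.9] 14.5
side orange [343.3789 303.5954] [323 291  41  27 702] rect mm [374.2 195.7] [88.8 49.8] 38.6
side orange [295.8    337.4505] [281 327  30  22 515] rect mm [447.3 309.8] [62.6 44. ] 26.3
side orange [267.6419 375.5839] [257 364  22  25 310] rect mm [470.2 400.7] [44.2 27.5] 71.5
side white [307.4685 198.0752] [ 277  179   57   37 1157] rect mm [558.2 -46.8] [112.9 126.8] 86.8
```

```bash
cat >> h.py <<'E'
def Rq(s):
    q=np.array(s["orientation"]);return R.from_quat(q[[1,2,3,0]])
def plan(s,grasp,yaw,lean,back=0.):
    """shift & rotvec(deg) so the grasp point sits at grasp (back = standoff along tool), closing line at angle yaw (deg, from world x), lean toward robot"""
    best=None
    for f in(0,180):
        a=np.radians(yaw+f);y=np.array([np.cos(a),np.sin(a),0]);
        o=np.radians(yaw-90);l=np.radians(lean)
        z=np.array([np.sin(l)*np.cos(o),np.sin(l)*np.sin(o),-np.cos(l)])
        M=R.from_matrix(np.stack([np.cross(y,z),y,z],1))
        v=(M*Rq(s).inv()).as_rotvec(degrees=True)
        if best is None or np.linalg.norm(v)<np.linalg.norm(best[1]): best=(np.array(grasp)+z*(.019-back)-np.array(s["tool_pos"]),v)
    return best
E
python3 - <<'E'
from h import *
from cell import bot
s=bot.state(); np.set_printoptions(precision=4,suppress=True)
d=bot.get_image("top");e=bot.get_image("side")
print("tab",tri(ray(d,d["world_from_camera"],(352.07,164.36)),ray(e,e["world_from_camera"],(290.33,188.84))))
print("case",tri(ray(d,d["world_from_camera"],(219.1,226.8)),ray(e,e["world_from_camera"],(295.8,337.45))))
print(plan(s,(.603,-.058,.12),87.1,32,.10))
E
```

```text
tab [ 0.61   -0.0603  0.0968]
case [0.4513 0.2997 0.0085]
(array([ 0.3936, -0.6579, -0.0376]), array([ -5.0625, -31.6559,  12.2495]))
```

```bash
r="";python3 -m creep '0.09 0.1 -0.04 0.03 -1 -7 3;0.09 0.36 -0.5 0.03 -5 -31.7 12.2;0.09 0.36 -0.5 0.03 -5 -31.7 12.2;0.09 0.36 -0.5 0.03 -5 -31.7 12.2;0.09 0.36 -0.5 0.03 -5 -31.7 12.2;0.09 0.36 -0.5 0.03 -5 -31.7 12.2;0.09 0.36 -0.655 0.03 -5 -31.7 12.2;0.09 0.36 -0.655 0.03 -5 -31.7 12.2;0.09 0.36 -0.655 0.03 -5 -31.7 12.2;0.09 0.36 -0.655 0.03 -5 -31.7 12.2'; python3 - <<'E'
from h import *
from cell import bot
s=bot.state(); np.set_printoptions(precision=4,suppress=True)
print(plan(s,(.603,-.058,.12),87.1,32,.10))
E
```

```text
time_s: 1.13
tool_pos: [0.3872, 0.2601, 0.2486]
orientation: [0.276, 0.024, 0.961, -0.006]
ft_force: [1.3, -0.3, 0.7]
grip_width: 0.09
finger_force: 0.0
(array([ 0.1729, -0.3159, -0.0599]), array([-0.1527,  0.0302, -0.0235]))
```

```bash
python3 -m creep '0.09 0.14 -0.316 -0.03 0 0 0;0.09 0.14 -0.316 -0.03 0 0 0;0.09 0.14 -0.316 -0.03 0 0 0;0.09 0.14 -0.316 -0.03 0 0 0;0.09 0.14 -0.316 -0.03 0 0 0;0.09 0.14 -0.316 -0.03 0 0 0;0.09 0.14 -0.316 -0.03 0 0 0;0.09 0.14 -0.316 -0.03 0 0 0;0.09 0.14 -0.316 -0.03 0 0 0;0.09 0.14 -0.316 -0.03 0 0 0'; python3 - <<'E'
from h import *
from cell import bot
np.set_printoptions(precision=4,suppress=True)
s=bot.state(); d=bot.get_image("wrist"); T=wristT(s,d)
cv2.imwrite("pics/w1.png",d["img"][:,:,::-1]); print(s["tool_pos"],T[:3,3],-T[:3,2])
for k in("red","white"):
    for c,st,m in blobs(d["img"],k,80): print(k,c,st,onz(d,T,c,.115 if k=="red" else .095))
print(plan(s,(.603,-.058,.12),87.1,32,.10))
E
```

```text
time_s: 1.97
tool_pos: [0.5277, -0.0603, 0.2188]
orientation: [0.276, 0.029, 0.961, -0.007]
ft_force: [-0.1, 1.3, -0.3]
grip_width: 0.0902
finger_force: 0.0
[ 0.5277 -0.0603  0.2188] [ 0.3753 -0.0522  0.3094] [ 0.7611 -0.0432 -0.6472]
red [327.5588 205.4985] [312 188  31  42 995] [ 0.602  -0.0566  0.115 ]
white [344.1753 145.7245] [  252    92   156   118 11043] [ 0.5505 -0.0406  0.095 ]
white [123.3421 173.9604] [  48  149  127   48 3058] [ 0.5706 -0.2382  0.095 ]
white [581.1014 263.1733] [ 511  256  129   25 1085] [0.7568 0.2581 0.095 ]
white [242.7952 282.9463] [230 268  24  30 503] [ 0.7818 -0.1797  0.095 ]
white [168.6972 275.9155] [163 271  16  15 142] [ 0.756  -0.2733  0.095 ]
white [221.7792 349.6477] [ 193  328   52   41 1567] [ 1.0641 -0.2897  0.095 ]
(array([ 0.0325,  0.0044, -0.0302]), array([-0.148 ,  0.0948,  0.5145]))
```

View pics/w1.png

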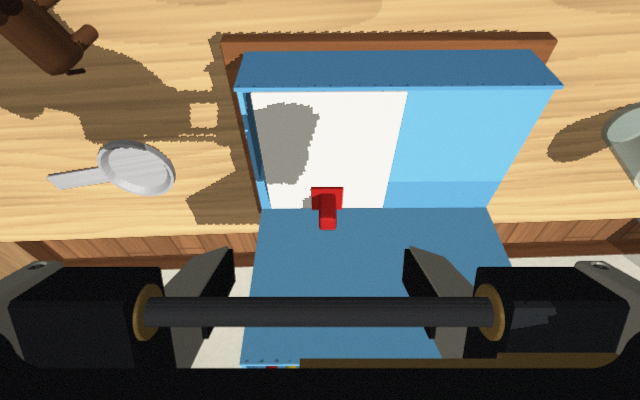

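The wrist view (robot side up) shows the cover's front corners at about (251,92) and (407,92). Its rear corners are at (266,208) and (384,208). The tab's stem is at columns 320–336, down to row 229, on a wider foot.

```bash
python3 - <<'E'
from h import *
from cell import bot
np.set_printoptions(precision=4,suppress=True)
s=bot.state(); d=bot.get_image("wrist"); T=wristT(s,d)
for n,uv,z in[("fl",(251,92),.095),("fr",(407,92),.095),("rl",(266,208),.095),("rr",(384,208),.095),("topfar",(328,229),.129)]+[("org corners",(238,88),.096),("",(562,88),.096)]: print(n,onz(d,T,uv,z))
for c,st,m in blobs(d["img"],"red",80):
    for r in range(186,232,3):
        x=np.where(m[r])[0]; print(r,x.min() if len(x) else 0,x.max() if len(x) else 0,end="; ")
E
```

```text
fl [ 0.498  -0.1048  0.095 ]
fr [0.5044 0.0061 0.095 ]
rl [ 0.6254 -0.1167  0.095 ]
rr [0.6325 0.002  0.095 ]
topfar [ 0.6187 -0.0548  0.129 ]
org corners [ 0.4939 -0.113   0.096 ]
 [0.507  0.1143 0.096 ]
186 0 0; 189 310 340; 192 310 340; 195 310 340; 198 310 340; 201 311 339; 204 311 339; 207 311 339; 210 318 335; 213 318 333; 216 318 333; 219 318 333; 222 318 334; 225 318 333; 228 318 333; 231 0 0;
```

```bash
python3 - <<'E'
from h import *
from cell import bot
np.set_printoptions(precision=4,suppress=True)
s=bot.state(); print(plan(s,(.606,-.056,.125),86.7,32,0),plan(s,(.606,-.056,.125),86.7,32,.05))
E
```

```text
(array([ 0.0889, -0.001 , -0.1098]), array([-0.1696,  0.0495, -0.2118])) (array([ 0.0625,  0.0005, -0.0674]), array([-0.1696,  0.0495, -0.2118]))
```

```bash
python3 -m creep '0.07 0.032 0 -0.034 0 0 0;0.07 0.062 0 -0.067 0 0 0;0.06 0.08 -0.001 -0.095 0 0 0;0.06 0.089 -0.001 -0.11 0 0 0;0.06 0.089 -0.001 -0.11 0 0 0;0.05 0.089 -0.001 -0.11 0 0 0' 25; python3 - <<'E'
from h import *
from cell import bot
s=bot.state(); d=bot.get_image("wrist"); cv2.imwrite("pics/w2.png",d["img"][:,:,::-1])
E
```

```text
time_s: 2.57
tool_pos: [0.5621, -0.0365, 0.1864]
orientation: [0.279, 0.016, 0.96, -0.003]
ft_force: [1.2, -0.0, 1.1]
grip_width: 0.0573
finger_force: 0.0
```

View pics/w2.png

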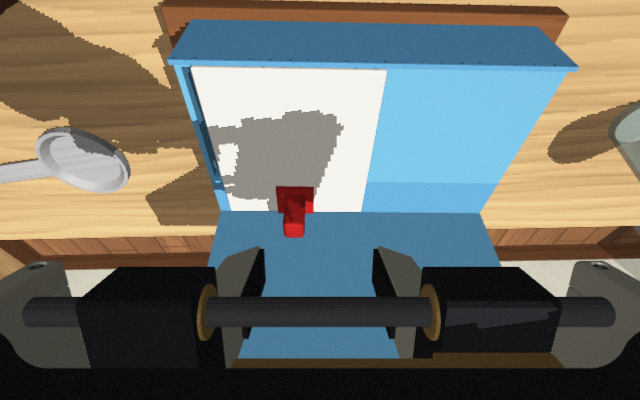

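The tab is at about (294,212), and the tool has drifted left and is short of its target, so I'm checking the joints.

```bash
python3 -m creep '0.05 0 0 0 0 0 0;0.05 0 0 0 0 0 0'; python3 - <<'E'
from h import *
from cell import bot
np.set_printoptions(precision=4,suppress=True)
s=bot.state(); print(s["joints"],s["joint_vel"]); print(plan(s,(.606,-.056,.125),86.7,32,0),plan(s,(.606,-.056,.125),86.7,32,.05))
E
```

```text
time_s: 2.78
tool_pos: [0.5614, -0.0393, 0.1873]
orientation: [0.279, 0.018, 0.96, -0.004]
ft_force: [0.4, 0.5, 0.6]
grip_width: 0.0504
finger_force: 0.0
[-0.699   0.1539  0.739   2.3243 -0.5757  0.1617  2.0819] [-0.0652 -0.0238  0.0552 -0.0003  0.0021 -0.0006  0.0095]
(array([ 0.0546, -0.0173, -0.0784]), array([-0.1017,  0.356 , -1.2087])) (array([ 0.0282, -0.0157, -0.036 ]), array([-0.1017,  0.356 , -1.2087]))
```

```bash
python3 -m creep '0.05 0.02 -0.016 0 0 6 -1;0.05 0.04 -0.016 0 0 6 -1;0.05 0.04 -0.016 0 0 6 -1;0.05 0.04 -0.016 -0.02 0 6 -1;0.05 0.04 -0.016 -0.03 0 6 -1;0.05 0.04 -0.016 -0.03 0 6 -1;0.05 0.04 -0.016 -0.03 0 6 -1'; python3 - <<'E'
from h import *
from cell import bot
np.set_printoptions(precision=4,suppress=True)
s=bot.state(); print(s["joints"],s["joint_vel"]); print(plan(s,(.606,-.056,.125),86.7,26,0),plan(s,(.606,-.056,.125),86.7,26,.05))
E
```

```text
time_s: 3.37
tool_pos: [0.6017, -0.0542, 0.1582]
orientation: [0.229, 0.025, 0.973, -0.007]
ft_force: [-0.1, -0.4, 1.2]
grip_width: 0.0498
finger_force: 0.0
[-0.5658  0.3134  0.6862  2.1775 -0.6716  0.3128  2.1702] [-0.0014 -0.0095  0.0145 -0.02   -0.0061  0.0012  0.0062]
(array([ 0.0126, -0.0023, -0.0503]), array([ 0.1915,  0.425 , -0.3162])) (array([-0.0092, -0.001 , -0.0054]), array([ 0.1915,  0.425 , -0.3162]))
```

```bash
python3 -m creep '0.05 -0.003 -0.002 -0.015 0 0.4 0;0.05 0.003 -0.002 -0.03 0 0.4 0;0.05 0.012 -0.002 -0.05 0 0.4 0;0.05 0.012 -0.002 -0.05 0 0.4 0'; python3 - <<'E'
from h import *
from cell import bot
np.set_printoptions(precision=4,suppress=True)
s=bot.state(); print(s["joints"]); print(plan(s,(.606,-.056,.125),86.7,26,0))
d=bot.get_image("wrist"); cv2.imwrite("pics/w3.png",d["img"][:,:,::-1])
E
```

```text
time_s: 3.7
tool_pos: [0.6145, -0.0562, 0.1067]
orientation: [0.225, 0.025, 0.974, -0.007]
ft_force: [-0.8, 0.6, -0.4]
grip_width: 0.0501
finger_force: 0.0
[-0.3621  0.4015  0.4492  2.1789 -0.839   0.2047  2.3285]
(array([-0.0002, -0.0003,  0.0013]), array([ 0.1827, -0.0082, -0.3242]))
```

View pics/w3.png

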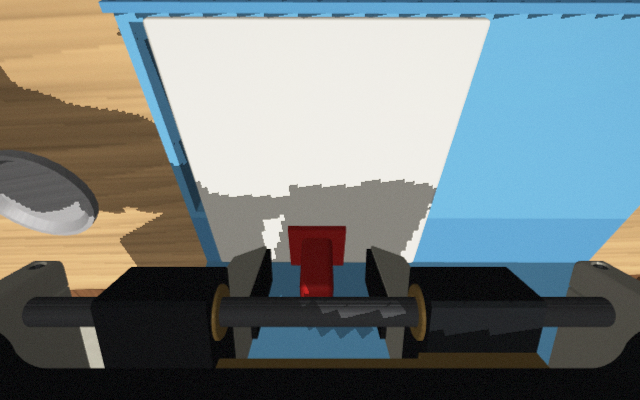

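The tab, at columns 302–333, sits centred between the fingers, so I'm closing on it.

```bash
python3 -m creep '0 0 0 0 0 0 0;0 0 0 0 0 0 0;0 0 0 0 0 0 0;0 0 0 0 0 0 0;0 0 0 0 0 0 0;0 0 0 0 0 0 0' 30; python3 -m creep '0 0 0.002 0 0 0 0;0 0 0.004 0 0 0 0;0 0 0.006 0 0 0 0;0 0 0.008 0 0 0 0;0 0 0.008 0 0 0 0'
```

```text
time_s: 4.25
tool_pos: [0.6144, -0.057, 0.1081]
orientation: [0.226, 0.026, 0.974, -0.007]
ft_force: [-0.3, 1.4, 2.2]
grip_width: 0.0155
finger_force: 30.0
time_s: 4.67
tool_pos: [0.6149, -0.0487, 0.108]
orientation: [0.226, 0.026, 0.974, -0.007]
ft_force: [0.1, 0.3, 5.2]
grip_width: 0.0151
finger_force: 30.0
```

```bash
python3 -m creep '0 0 0.002 0 0 0 0;0 0 0.004 0 0 0 0;0 0 0.006 0 0 0 0;0 0 0.006 0 0 0 0';python3 -m creep '0 0 0.002 0 0 0 0;0 0 0.004 0 0 0 0;0 0.001 0.006 0 0 0 0;0 0.001 0.006 0 0 0 0'
```

```text
time_s: 5.0
tool_pos: [0.6151, -0.0426, 0.1081]
orientation: [0.226, 0.026, 0.974, -0.007]
ft_force: [4.1, -0.1, 3.4]
grip_width: 0.0159
finger_force: 30.0
time_s: 5.33
tool_pos: [0.6153, -0.0402, 0.1081]
orientation: [0.226, 0.028, 0.974, -0.009]
ft_force: [-0.3, -9.5, 6.6]
grip_width: 0.0159
finger_force: 30.0
```

```bash
python3 -m creep '0 0 0.002 0 0 0 0;0 0 0.004 0 0 0 0;0 0 0.006 0 0 0 0;0 0 0.006 0 0 0 0'
```

```text
time_s: 5.67
tool_pos: [0.6153, -0.0398, 0.1081]
orientation: [0.227, 0.031, 0.973, -0.012]
ft_force: [2.0, -23.2, 0.9]
grip_width: 0.0159
finger_force: 30.0
```

Stopped against the bump at TCP y ≈ -0.040. I'm backing off to relieve the load, then lifting.

```bash
python3 -m creep '0 0 -0.005 0 0 0 0;0 0 -0.01 0 0 0 0;0 0 -0.01 0.003 0 0 0;0 0 -0.01 0.006 0 0 0;0 0 -0.01 0.0095 0 0 0;0 0 -0.01 0.0095 0 0 0;0 0 -0.01 0.0095 0 0 0'
```

```text
time_s: 6.25
tool_pos: [0.6152, -0.0408, 0.1169]
orientation: [0.225, 0.026, 0.974, -0.008]
ft_force: [4.9, -0.2, -3.0]
grip_width: 0.0159
finger_force: 30.0
```

```bash
python3 -m creep '0 0 0.004 0 0 0 0;0 0 0.008 0 0 0 0;0 0.001 0.012 0 0 0 0;0 0.001 0.016 0 0 0 0;0 0.001 0.02 0 0 0 0;0 0.001 0.0233 0 0 0 0;0 0.001 0.0233 0 0 0 0;0 0.001 0.0233 0 0 0 0'
```

```text
time_s: 6.92
tool_pos: [0.6165, -0.0166, 0.117]
orientation: [0.225, 0.025, 0.974, -0.007]
ft_force: [5.8, 1.3, -3.1]
grip_width: 0.0157
finger_force: 30.0
```

```bash
python3 -m creep '0 0 0 -0.003 0 0 0;0 0 0 -0.006 0 0 0;0 0 0 -0.009 0 0 0;0 0 0 -0.0095 0 0 0;0 0 0 -0.0095 0 0 0'
```

```text
time_s: 7.33
tool_pos: [0.6165, -0.0173, 0.108]
orientation: [0.226, 0.026, 0.974, -0.007]
ft_force: [0.4, 1.5, 7.1]
grip_width: 0.0157
finger_force: 30.0
```

Down at the original height. Sliding on to the hard stop.

```bash
python3 -m creep '0 0 0.006 0 0 0 0;0 0.001 0.012 0 0 0 0;0 0.001 0.018 0 0 0 0;0 0.001 0.024 0 0 0 0;0 0.002 0.03 0 0 0 0;0 0.002 0.036 0 0 0 0;0 0.002 0.042 0 0 0 0;0 0.003 0.048 0 0 0 0;0 0.003 0.05 0 0 0 0;0 0.003 0.05 0 0 0 0'; python3 -m creep '0 0 0.003 0 0 0 0;0 0 0.006 0 0 0 0;0 0 0.009 0 0 0 0;0 0.001 0.011 0 0 0 0;0 0.001 0.011 0 0 0 0'
```

```text
time_s: 8.17
tool_pos: [0.6193, 0.0339, 0.1079]
orientation: [0.225, 0.025, 0.974, -0.007]
ft_force: [-2.6, 1.7, 11.5]
grip_width: 0.0159
finger_force: 30.0
time_s: 8.58
tool_pos: [0.6196, 0.0374, 0.1078]
orientation: [0.226, 0.029, 0.974, -0.01]
ft_force: [-7.5, -16.5, 14.6]
grip_width: 0.0162
finger_force: 30.0
```

Hard stop reached: about 94.5 mm of travel in all, and -16 N. I'm easing the load and opening, then backing away along the tool axis.

```bash
python3 -m creep '0 0 -0.003 0.0005 0 0 0;0 0 -0.006 0.001 0 0 0;0.045 0 -0.006 0.001 0 0 0;0.06 0 -0.006 0.001 0 0 0;0.06 0 -0.006 0.001 0 0 0;0.06 0 -0.006 0.001 0 0 0;0.06 -0.01 -0.006 0.023 0 0 0;0.08 -0.02 -0.006 0.043 0 0 0;0.09 -0.036 -0.006 0.075 0 0 0;0.09 -0.05 -0.006 0.11 0 0 0'; python3 - <<'E'
from h import *
from cell import bot
np.set_printoptions(precision=4,suppress=True)
s=bot.state(); print(s["joints"])
d=bot.get_image("wrist"); cv2.imwrite("pics/w4.png",d["img"][:,:,::-1])
T=wristT(s,d)
for c,st,m in blobs(d["img"],"red",80): print(c,st,onz(d,T,c,.112))
print(plan(s,(.43,.28,.2),26.5,0))
E
```

```text
time_s: 9.42
tool_pos: [0.5777, 0.0379, 0.2005]
orientation: [0.226, 0.025, 0.974, -0.008]
ft_force: [0.3, 1.1, 0.6]
grip_width: 0.0643
finger_force: 0.0
[-1.1584  0.2866  1.1473  2.1883 -0.5016  0.4161  1.8511]
[320.586  197.9815] [ 303  178   36   48 1297] [0.611 0.037 0.112]
(array([-0.1477,  0.2421, -0.0195]), array([ 15.1859,  22.7243, -59.4777]))
```

View pics/w4.png

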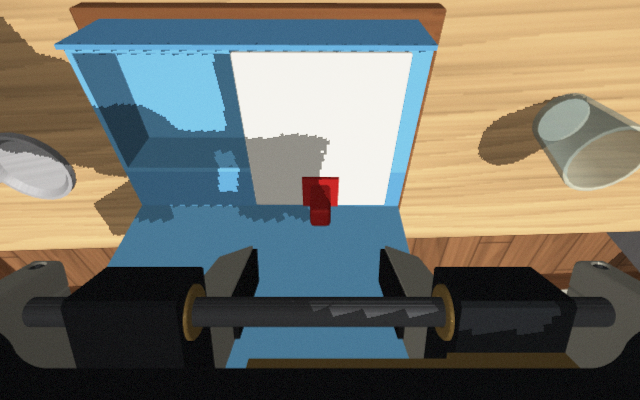

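The cover is fully open, with the tab at (320,200), the compartment exposed at the left and the jar at right (590,140). Next, the case.

```bash
python3 - <<'E'
from h import *
from cell import bot
np.set_printoptions(precision=4,suppress=True)
s=bot.state(); print(plan(s,(.45,.298,.2),116.5,0))
E
```

```text
(array([-0.1285,  0.2584, -0.0232]), array([-5.2996, 26.0733, 28.7847]))
```

```bash
python3 -m creep '0.09 -0.03 0.02 0.01 -1 5 5;0.09 -0.128 0.258 -0.02 -5.3 26 29;0.09 -0.128 0.258 -0.02 -5.3 26 29;0.09 -0.128 0.258 -0.02 -5.3 26 29;0.09 -0.128 0.258 -0.02 -5.3 26 29;0.09 -0.128 0.258 -0.02 -5.3 26 29;0.09 -0.128 0.258 -0.02 -5.3 26 29;0.09 -0.128 0.258 -0.02 -5.3 26 29;0.09 -0.128 0.258 -0.02 -5.3 26 29;0.09 -0.128 0.258 -0.02 -5.3 26 29'; python3 - <<'E'
from h import *
from cell import bot
np.set_printoptions(precision=4,suppress=True)
s=bot.state(); print(s["joints"],plan(s,(.45,.298,.2),116.5,0))
d=bot.get_image("wrist"); cv2.imwrite("pics/w5.png",d["img"][:,:,::-1])
T=wristT(s,d)
for c,st,m in blobs(d["img"],"orange",150):
    p=np.argwhere(m)[:,::-1]; W=np.array([onz(d,T,q,.03)[:2] for q in p],np.float32)*1000
    r=cv2.minAreaRect(W); print(c,st,np.round(r[0],1),np.round(r[1],1),round(r[2],1))
E
```

```text
time_s: 10.3
tool_pos: [0.4506, 0.2969, 0.1799]
orientation: [-0.0, -0.232, 0.973, -0.001]
ft_force: [0.0, -1.3, 0.7]
grip_width: 0.0901
finger_force: 0.0
[-1.3593  0.4671  0.9593  1.8931 -0.4469  1.0153  1.8319] (array([-0.0006,  0.0011,  0.0011]), array([ 0.1109, -0.0223, -0.2754]))
```

View pics/w5.png

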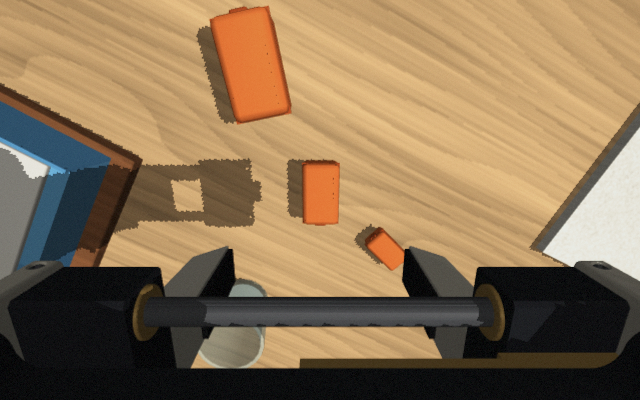

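The wrist view shows the middle case at (321,193), aligned with the fingers, and the small one at (385,248), well off the finger path. Measuring it with a looser mask.

```bash
python3 - <<'E'
from h import *
from cell import bot
np.set_printoptions(precision=4,suppress=True)
s=bot.state(); im=cv2.cvtColor(cv2.imread("pics/w5.png"),cv2.COLOR_BGR2RGB); d=bot.get_image("wrist"); T=wristT(s,d)
h=cv2.cvtColor(d["img"],cv2.COLOR_RGB2HSV); print(h[190,320],h[190,375])
m=cv2.inRange(h,(3,175,120),(13,255,255)); n,l,st,c=cv2.connectedComponentsWithStats(m)
i=l[190,320]; print(c[i],st[i])
W=np.array([onz(d,T,q,.03)[:2] for q in np.argwhere(l==i)[:,::-1]],np.float32)*1000
r=cv2.minAreaRect(W); print(r)
print(plan(s,(r[0][0]/1e3,r[0][1]/1e3,.024),116.5,0))
E
```

```text
[ 11 192 228] [ 18 113 204]
[321.7336 192.7396] [ 304  162   37   63 2147]
((452.388916015625, 298.65216064453125), (62.226715087890625, 34.34907150268555), 26.6734676361084)
(array([ 0.0012,  0.0029, -0.1752]), array([ 0.0955,  0.0048, -0.1532]))
```

```bash
python3 -m creep '0.075 0.001 0.002 -0.04 0 0 0;0.07 0.001 0.002 -0.08 0 0 0;0.07 0.001 0.002 -0.12 0 0 0;0.07 0.001 0.002 -0.15 0 0 0;0.07 0.001 0.002 -0.165 0 0 0;0.07 0.001 0.002 -0.1745 0 0 0;0.07 0.001 0.002 -0.1745 0 0 0;0.02 0.001 0.002 -0.1745 0 0 0;0.02 0.001 0.002 -0.1745 0 0 0;0.02 0.001 0.002 -0.1745 0 0 0' 20;  python3 -m creep '0.02 0 0 0 0 0 0;0.02 0 0 0 0 0 0;0.02 0 0 0 0 0 0;0.02 0 0 0 0 0 0'
```

```text
time_s: 11.23
tool_pos: [0.4531, 0.2989, 0.0073]
orientation: [0.001, -0.231, 0.973, 0.0]
ft_force: [0.5, 0.2, -0.1]
grip_width: 0.0544
finger_force: 0.0
time_s: 11.57
tool_pos: [0.4523, 0.2988, 0.0064]
orientation: [0.0, -0.231, 0.973, -0.0]
ft_force: [-1.6, 0.4, 7.1]
grip_width: 0.0361
finger_force: 20.0
```

```bash
python3 -m creep '0.02 0 0 0.02 0 0 0;0.02 0 0 0.06 0 0 0;0.02 0 0 0.1 0 0 0;0.02 0 0 0.14 0 0 0;0.02 0 0 0.18 0 0 -5;0.02 0 0 0.21 0 0 -12;0.02 0.01 -0.04 0.21 0 0 -19;0.02 0.02 -0.08 0.21 0 0 -25;0.02 0.03 -0.12 0.21 0 0 -30;0.02 0.04 -0.16 0.21 0 0 -30'; python3 -m creep '0.02 0.01 -0.04 0 0 0 0;0.02 0.02 -0.08 0 0 0 0;0.02 0.03 -0.12 0 0 0 0;0.02 0.04 -0.16 0 0 0 0;0.02 0.05 -0.2 0 0 0 0;0.02 0.05 -0.2 0 0 0 0;0.02 0.05 -0.2 0 0 0 0'; python3 - <<'E'
from h import *
from cell import bot
np.set_printoptions(precision=4,suppress=True)
s=bot.state(); print(s["joints"],plan(s,(.5475,-.061,.22),86.7,0))
d=bot.get_image("wrist"); cv2.imwrite("pics/w6.png",d["img"][:,:,::-1])
E
```

```text
time_s: 12.4
tool_pos: [0.4919, 0.1373, 0.2159]
orientation: [-0.0, 0.031, 1.0, -0.001]
ft_force: [0.8, -0.1, -0.5]
grip_width: 0.0359
finger_force: 20.0
time_s: 12.98
tool_pos: [0.5418, -0.0655, 0.2162]
orientation: [0.0, 0.033, 0.999, -0.001]
ft_force: [0.1, 1.0, -1.2]
grip_width: 0.0361
finger_force: 20.0
[-0.726   0.472   1.0799  1.8374 -0.4614  1.1126  2.0259] (array([ 0.0057,  0.0045, -0.0152]), array([0.1103, 0.003 , 0.4437]))
```

View pics/w6.png

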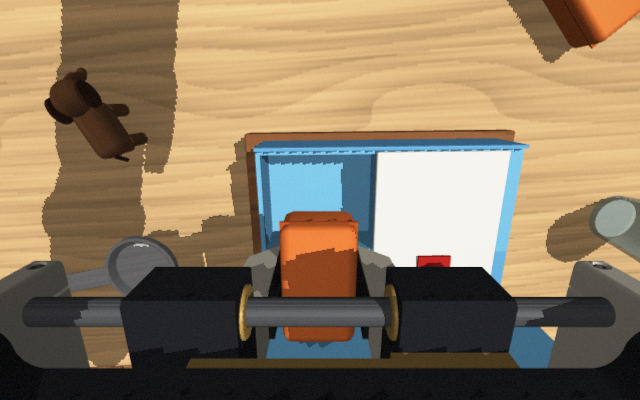

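The case is held, centred at (320,280). The front rail corners are at about (254,146) and (527,146), the bay's inner left edge is at (268,156), and the cover's left edge is at (376,152).

```bash
python3 - <<'E'
from h import *
from cell import bot
np.set_printoptions(precision=4,suppress=True)
s=bot.state(); d=bot.get_image("wrist"); T=wristT(s,d)
g=d["img"][:,:,:].astype(int)
print([tuple(map(int,g[165,c])) for c in range(250,276,2)])
P={}
for n,uv,z in[("railL",(254,146),.096),("railR",(527,146),.096),("bayL",(269,165),.09),("bayFront",(300,155),.09),("coverL0",(376,152),.095),("coverR0",(509,152),.095),("floorFL",(271,162),.044),("floorRt",(343,165),.044)]: P[n]=onz(d,T,uv,z);print(n,P[n])
v=P["railR"]-P["railL"];print("yaw of y",np.degrees(np.arctan2(v[1],v[0])))
E
python3 - <<'E'
import cv2
i=cv2.imread("pics/w6.png")[125:275,235:395]; cv2.imwrite("pics/w6c.png",cv2.resize(i,None,fx=4,fy=4,interpolation=0))
E
```

```text
[(83, 54, 32), (110, 144, 165), (127, 199, 233), (120, 191, 228), (62, 104, 132), (64, 106, 132), (66, 107, 133), (65, 106, 133), (122, 193, 228), (97, 157, 192), (128, 202, 235), (128, 201, 234), (128, 201, 235)]
railL [ 0.4917 -0.1144  0.096 ]
railR [0.5055 0.1134 0.096 ]
bayL [ 0.5094 -0.1045  0.09  ]
bayFront [ 0.5024 -0.077   0.09  ]
coverL0 [ 0.503  -0.0124  0.095 ]
coverR0 [0.5098 0.0995 0.095 ]
floorFL [ 0.5144 -0.1097  0.044 ]
floorRt [ 0.5218 -0.0374  0.044 ]
yaw of y 86.53270358357176
```

View pics/w6c.png

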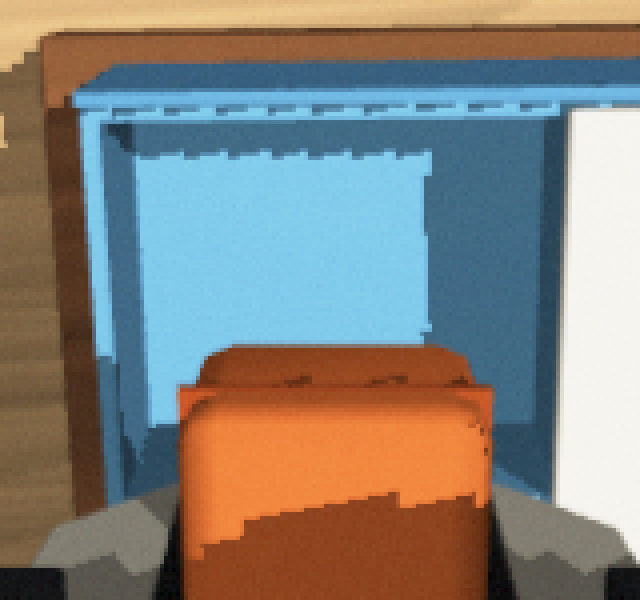

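The crop shows the floor's left edge at col ≈270.5 and right edge at ≈369.5 (row 190). Its front edge is at row ≈163, and the rim's inner front edge is at row ≈155.

```bash
python3 - <<'E'
from h import *
from cell import bot
np.set_printoptions(precision=4,suppress=True)
s=bot.state(); d=bot.get_image("wrist"); T=wristT(s,d)
a=onz(d,T,(270.5,190),.044);b=onz(d,T,(369.5,190),.044);f=onz(d,T,(320,163),.044);f2=onz(d,T,(320,155),.09)
print(a,b,np.linalg.norm(a-b),f,f2)
ex=np.array([np.cos(np.radians(-3.3)),np.sin(np.radians(-3.3))])
for q in(f,f2):
    # centre: 44.5 mm behind the front edge, on the mid line
    m=(a+b)[:2]/2; c=m+ex*(np.dot(q[:2]-m,ex)+.0445); print(c)
print(plan(s,(.5475,-.0625,.068),86.7,0))
E
```

```text
[ 0.5434 -0.1113  0.044 ] [ 0.5493 -0.0092  0.044 ] 0.10228310595800777 [ 0.5183 -0.0587  0.044 ] [ 0.5034 -0.0581  0.09  ]
[ 0.5628 -0.0612]
[ 0.5479 -0.0604]
(array([ 0.0056, -0.0015, -0.1666]), array([ 0.0197, -0.0687,  0.0496]))
```

```bash
python3 -m creep '0.02 0.006 0 0 0 0 0;0.02 0.006 0 -0.03 0 0 0;0.02 0.006 0 -0.06 0 0 0;0.02 0.006 0 -0.09 0 0 0;0.02 0.006 0 -0.11 0 0 0;0.02 0.006 0 -0.13 0 0 0;0.02 0.006 0 -0.145 0 0 0;0.02 0.006 0 -0.155 0 0 0;0.02 0.006 0 -0.16 0 0 0;0.02 0.006 0 -0.16 0 0 0'; python3 -m creep '0.02 0 0 -0.0015 0 0 0;0.02 0 0 -0.003 0 0 0;0.02 0 0 -0.004 0 0 0;0.02 0 0 -0.004 0 0 0'
```

```text
time_s: 13.97
tool_pos: [0.548, -0.0606, 0.0552]
orientation: [-0.001, 0.028, 1.0, -0.001]
ft_force: [-0.4, 0.3, -0.5]
grip_width: 0.0363
finger_force: 20.0
time_s: 14.3
tool_pos: [0.5484, -0.0615, 0.0523]
orientation: [0.0, 0.029, 1.0, -0.0]
ft_force: [-0.8, -0.1, -0.6]
grip_width: 0.0362
finger_force: 20.0
```

```bash
python3 -m creep '0.02 0 0 -0.001 0 0 0;0.02 0 0 -0.002 0 0 0;0.02 0 0 -0.002 0 0 0;0.02 0 0 -0.002 0 0 0'; python3 -m creep '0.02 0 0 -0.001 0 0 0;0.02 0 0 -0.001 0 0 0;0.02 0 0 -0.001 0 0 0'
```

```text
time_s: 14.63
tool_pos: [0.5483, -0.0616, 0.0504]
orientation: [0.0, 0.029, 1.0, -0.0]
ft_force: [-1.2, 0.5, 5.1]
grip_width: 0.0357
finger_force: 20.0
time_s: 14.88
tool_pos: [0.5485, -0.0615, 0.0502]
orientation: [0.0, 0.029, 1.0, 0.0]
ft_force: [-4.3, 1.9, 18.5]
grip_width: 0.0359
finger_force: 20.0
```

On the floor. I'm easing up, opening modestly and withdrawing straight up.

```bash
python3 -m creep '0.02 0 0 0.0008 0 0 0;0.046 0 0 0.0008 0 0 0;0.048 0 0 0.0008 0 0 0;0.048 0 0 0.0008 0 0 0;0.048 0 0 0.0008 0 0 0;0.048 0 0 0.01 0 0 0;0.048 0 0 0.03 0 0 0;0.048 0 0 0.06 0 0 0;0.048 0 0 0.1 0 0 0;0.048 0 0 0.14 0 0 0'; python3 -m creep '0.06 -0.03 0 0.03 0 0 0;0.06 -0.07 0 0.03 0 0 0;0.06 -0.11 0 0.03 0 0 0;0.06 -0.12 0 0.03 0 0 0;0.06 -0.12 0 0.03 0 0 0';python3 - <<'E'
from h import *
from cell import bot
d=bot.get_image("wrist"); e=bot.get_image("top")
a=d["img"][:,:,::-1]; b=cv2.resize(e["img"][100:280,150:480,::-1],(640,349))
a=cv2.resize(a[100:400],(480,225)); b=cv2.resize(b,(480,262)); cv2.imwrite("pics/f.png",np.vstack([a,b]))
E
```

```text
time_s: 15.72
tool_pos: [0.5472, -0.0619, 0.1905]
orientation: [-0.001, 0.03, 1.0, -0.001]
ft_force: [0.0, 0.5, -0.9]
grip_width: 0.0476
finger_force: 0.0
time_s: 16.13
tool_pos: [0.4249, -0.0612, 0.2187]
orientation: [-0.001, 0.029, 1.0, 0.002]
ft_force: [0.3, 0.3, 0.9]
grip_width: 0.0597
finger_force: 0.0
```

View pics/f.png

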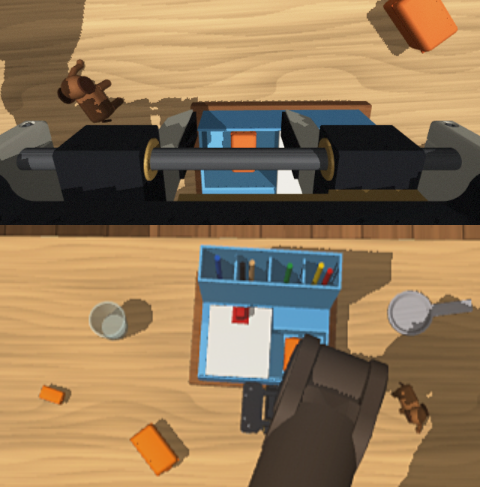

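The wrist view shows the case lying in the compartment at (244,152). The top view shows the cover open with its tab at (241,314), and the jar, elephant and spoon rest where they were.

```bash
python3 -c "
from cell import bot
print(bot.hand_in())"
```

```text
the job is handed in; nothing more can be done
None
```

The cover is slid fully open and down, the middle-sized crayon case is lying on the compartment floor and released, and the jar, elephant and spoon rest stand untouched; I handed the job in at about 16 s of the allowed 54 s, and no verdict came back.

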